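# Nudge the thrust discs into the gearbox cover

## Robot

A 6-joint arm with a two-finger parallel gripper is mounted at the origin on the work surface. World frame = base frame: x ahead of the robot, y to its left, z up, the work surface at z = 0. Lengths are in mm, angles in degrees, forces in N, time in s.
With the tool pointing down it reaches from about 300 to 850 mm from the base axis. Payload 4.2 kg.
Tool frame: the origin (TCP) lies at the very end of the fingers, on their centre line; the grasp point (between the pads) lies 19 mm behind it (env.grasp_offset is the distance from the TCP to the grasp point, in mm); z points along the fingers, y is the line along which they close (so a half turn about z gives the same grasp; the last joint's range is limited). The gripper opens to 91 mm and grips with 3 to 60 N. Pads are 32 mm wide; open, the fingers measure 118 mm over their backs; the gripper's body (76 mm by 178 mm) begins 60 mm behind the grasp point.
Start: joints at [66.177, 18.312, 89.639, -0, 72.044, -1.146], TCP at [221.693, 530.561, 213.976] pointing down, gripper open.
Joint ranges: [-177.97, 177.97], [-48.28, 115.42], [12.27, 149.76], [-77.06, 257.06], [2.81, 150.46], [-146.56, 146.56]. Speed limits (degrees/s): [147.25, 147.25, 180, 180, 180, 180].

## Interface

Orientations are given as [roll, pitch, yaw] about the fixed x, y, z axes, in that order (R = Rz(yaw) Ry(pitch) Rx(roll)).
In Python, from workcell import env gives the robot as it stands. The module is installed in compiled form; this text tells all that it offers.
- The arm moves only by the tool send_rows, never from a script. Its argument "motion" is a list of rows, each an object of numbers: "tx", "ty", "tz": the shift along the tool's x, y, z in units of 500 mm (1.0 is 500 mm); "rx", "ry", "rz": the turn, a rotation vector about the tool's x, y, z in units of 30 degrees (1.0 is 30 degrees); "gripper": the closure, from -1 (fully open) to 1 (shut). In form: [{"tx": .., "ty": .., "tz": .., "rx": .., "ry": .., "rz": .., "gripper": ..}, ...]. A call has 1 to 12 rows; each row shifts and turns the commanded pose from where the row before left it, along the tool's axes as they then stand; what a row does not reach is not made up. A row lasts 1/8 s, in which the tool goes at most 62.5 mm and 10.7 degrees, less where a joint would pass 70% of its speed; a pose out of reach is approached as far as the arm can. A call with a number of a shift or a turn outside -1 to 1 is refused whole. A call with a gripper value outside its range is refused whole. The fingers move at their own pace and stop on an object; "grip_force" is the grip in N (left out, the last holds). Time passes only in rows, so rows that do not move let the fingers close. It gives the time, the measured TCP pose, the force, the opening and the grip force at its end, in the units of the state.
- env.state(): the state, without advancing time (a new reading comes with each control period).
- env.grab_frame(name): name is "scene" or "top" or "wrist"; returns a dict with "frame" (420x560x3 uint8, red, green, blue), "vertical_fov" (degrees; the focal length in pixels is half the picture's height over the tangent of half this angle, whatever the lens; pixels are square), "cx", "cy" (the principal point, pixels), "k1" (the pictures are not rectified: a ray, as slopes to the right and down, at radius r is drawn at 1 + k1 r^2 times it, then the intrinsics apply), "rvec" (rotation vector, rad) and "tvec" (3), from world to camera coordinates, as OpenCV has them; the wrist camera has in their place "T_tool_cam" (4x4, takes a point from camera to tool coordinates, whose origin is the TCP and whose axes are the flange's). Camera axes: x right, y down, z forward; pixel columns grow to the right and rows downward; lengths in mm; the calibration is good to about 2 mm. A picture is of the moment at which its call begins: read the wrist's pose just before it. There is no depth.
- env.job_done(): hands the job in; it is judged then, once.
The state is a dict: "time_s": time; "qpos": joint angles; "qvel": joint speeds; "effort": joint torques, N m; "ee_pos": TCP position; "ee_rot": TCP orientation; "force": force on the tool from outside, world axes, zero at the start; "torque": the same for the moment, N m; "gripper_width": finger opening in mm; "gripper_force": force on a finger pad.
Only numpy, scipy, OpenCV 4.12 (cv2) and the standard library are available. Lean on these libraries where they do the work, as an engineer would, in place of code of your own. Each camera call takes 0.05 s, during which the arm holds its last target. There are 200 camera calls.

## Task

Two bronze thrust discs lie loose on top of the gearbox cover. With the fingertips, push each disc across the face of the cover until it drops into the recess of its own size, the big disc into the big recess and the small disc into the small one, and lies flat and flush there. Only push or press the discs: do not lift them or let one fall off the cover, and leave the bolt standing on the cover and everything else on the bench where they are.

Things in the scene. Friction and masses are not known exactly. Their poses are not given: they have to be found in the camera images.
- big_disc_center (a point): Centre (half-way up) of the big bronze disc, a solid round disc 56 mm in diameter and 8 mm thick, about 160 g, lying flat and loose on the cover's top face; z is its axis, up. There is a small dark centre mark on top. Its far edge dips in first as it crosses the rim; an edge left hanging on the rim goes home with a further push or light press there.
- small_disc_center (a point): Centre (half-way up) of the small bronze disc, solid, 40 mm in diameter and 8 mm thick, about 85 g, lying flat and loose on the cover's top face; z is its axis, up.
- big_recess (a point): Centre of the mouth of the big round recess, at the height of the cover's top face: 61 mm in diameter, 8 mm deep, dark flat floor, so that the big disc sits flush in it with its centre 4 mm below this point. z up; the cover's sides run along x and y; the small recess lies 160 mm away along -y.
- small_recess (a point): Centre of the mouth of the small round recess, at the height of the cover's top face: 45 mm in diameter, 8 mm deep, dark flat floor, so that the small disc sits flush in it with its centre 4 mm below this point. Axes as for the big recess; the big recess lies 160 mm away along +y.
- cover: The gearbox cover, a fixed grey metal plate 280 x 280 mm and 28 mm thick lying on the bench, top face flat and bare but for the discs and the bolt (the four dark screws near its corners are flush). Origin at the centre of its underside, half-way between the two recesses.
- bolt: Steel bolt standing on its hexagon head on the cover about midway between the recesses: head 19 mm wide and 8 mm high, shank 12 mm, 35 mm tall in all, loose; to be left standing there. Origin on its underside.
- hammer: Hammer, 280 mm long, lying on the bench on the robot's right. Bystander. Origin on its underside.
- wrench: Wrench lying on the bench on the robot's right. Bystander. Origin on its underside.
- caliper: Steel vernier caliper, 190 mm long, lying on the bench on the robot's left. Bystander. Origin on its underside.
- grease_jar: White jar with black cap, 64 mm in diameter and 75 mm tall, on the robot's left. Bystander. Origin on its underside.
- screwdriver: Screwdriver lying on the bench on the robot's left. Bystander. Origin on its underside.
- bearing_ring: Steel bearing ring, 52 mm outside, 15 mm high, lying on the bench on the robot's right. Bystander. Origin on its underside.
Mind the look-alikes: they are no part of the job. What is shaped like the part that bears big_disc_center but grey is not meant. Leave any white look-alike of the part that bears small_disc_center alone.

How it is judged (in metres and radians):
At the end, for the whole second after the job is handed in: Each disc lies in the recess of its own size: centre within 4.5 mm of the recess's axis, its centre at least 2.5 mm below the cover's face (flush is 4 mm below), tilted less than 0.06 rad, at rest (horizontal distance between big_disc_center and big_recess below 0.0045 m and z of big_disc_center in the frame of big_recess below -0.0025 m and angle between each of big_disc_center, small_disc_center's own z axis and vertical below 0.06 rad and linear speed of each of big_disc, small_disc below 0.01 m/s and horizontal distance between small_disc_center and small_recess below 0.0045 m and z of small_disc_center in the frame of small_recess below -0.0025 m); the robot touches nothing.
It fails at once if a disc is lifted (its centre more than 6 mm higher than when it lies on the cover's face) (z of big_disc_center in the frame of big_recess above 0.01 m or z of small_disc_center in the frame of small_recess above 0.01 m).
It fails at once if a disc falls off the cover (z of big_disc_center in the frame of big_recess below -0.015 m or z of small_disc_center in the frame of small_recess below -0.015 m).
It fails at once if the bolt standing on the cover is moved more than 12 mm or tipped (distance of bolt from where it was at the start of the episode above 0.012 m or angle between bolt's own z axis and vertical above 0.2 rad).
It fails at once if a bystander on the bench (hammer, wrench, caliper, jar, screwdriver, bearing ring) is moved more than 20 mm or the jar tipped (distance of any of hammer, wrench, caliper, grease_jar, screwdriver, bearing_ring from where it was at the start of the episode above 0.02 m or angle between grease_jar's own z axis and vertical above 0.3 rad).
It also fails if it takes over 51 s, if anything falls off the work surface, if the arm or the gripper's body presses on something with over 40 N, if the wrist force passes 120 N, or if a joint passes its speed limit or range.

## Working session

There is one attempt and no reset: what is moved stays moved. The work goes in short steps, Python scripts to look and compute and a tool call to move; the robot and the scene stay as the last step left them, time stands still between calls to the robot, and variables do not carry over. Pictures are saved under pics/ and viewed, at most 10 in all, crops included, and the job is handed in when it is done.

Besides the shell and the picture viewer there is one more tool, called after ">>>" in YAML: its name, and indented under it one key for each argument. send_rows: Moves the arm, as the interface text tells. Shifts and turns lie within -1 to 1; 1 stands for 500 mm of shift or 30 degrees of turn. Its arguments: {"type":"object","properties":{"motion":{"type":"array"},"grip_force":{"type":"number"}},"required":["motion"]}

```bash
mkdir -p pics; cat > h.py <<'E'
import numpy as np, cv2
from workcell import env
def grab(n):
    s=env.state(); return s,env.grab_frame(n)
def save(f,p): cv2.imwrite('pics/'+p,f['frame'][:,:,::-1])
def cam(f,s=None):
    fl=210/np.tan(np.radians(f['vertical_fov'])/2)
    if 'rvec' in f:
        R=cv2.Rodrigues(np.array(f['rvec'],float))[0]; t=np.array(f['tvec'],float).ravel()
        Rc=R.T; o=-R.T@t
    else:
        from scipy.spatial.transform import Rotation as Ro
        Rt=Ro.from_euler('xyz',s['ee_rot'],degrees=True).as_matrix(); T=np.array(f['T_tool_cam'])
        Rc=Rt@T[:3,:3]; o=np.array(s['ee_pos'])+Rt@T[:3,3]
    return fl,Rc,o
def w(f,u,v,z,s=None):
    fl,Rc,o=cam(f,s); d=np.array([(u-f['cx'])/fl,(v-f['cy'])/fl]); x=d.copy()
    for _ in range(20): x=d/(1+f['k1']*(x@x))
    r=Rc@np.array([x[0],x[1],1]); return (o+r*(z-o[2])/r[2]).round(1)
E
python3 - <<'E'
from h import *
s,f=grab('top'); save(f,'top.png'); print(s, {k:v for k,v in f.items() if k!='frame'})
s,f=grab('scene'); save(f,'scene.png')
E
```

```text
{'time_s': 0.0, 'qpos': array([ 6.61772371e+01,  1.83530045e+01,  8.97086417e+01,  1.64252380e-03,
        7.20441499e+01, -1.14736195e+00]), 'qvel': array([-0.00681191, -0.05697911,  0.04638628, -0.10269702,  0.0183817 ,
       -0.10768143]), 'effort': array([-1.02362553e-04, -4.12464809e+01, -2.31967485e+01,  7.27194850e-02,
        4.59026895e-02, -1.38185292e-04]), 'ee_pos': array([221.4602032 , 530.07214571, 213.09147942]), 'ee_rot': array([-1.79894256e+02, -3.67972193e-03,  1.57324088e+02]), 'force': array([-0.27681834, -0.63051151,  0.33073164]), 'torque': array([ 0.01378445,  0.0166454 , -0.01849085]), 'gripper_force': 0.0, 'gripper_width': 91.45237335450912} {'vertical_fov': 56.076120792042744, 'cx': 283.14496096846585, 'cy': 215.83186379408343, 'k1': -0.06356321235622266, 'rvec': array([ 2.14667333, -2.14015487,  0.09005253]), 'tvec': array([  8.45712208, 490.92053997, 900.56266176])}
```

View pics/top.png

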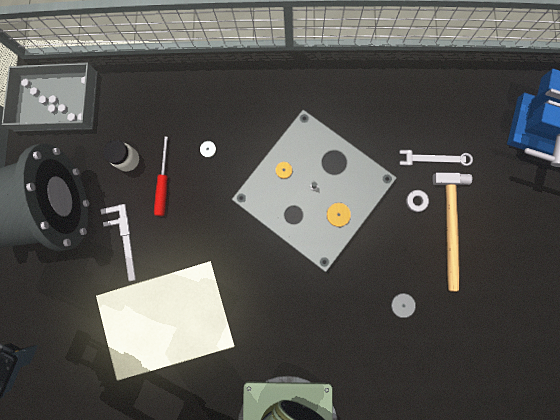

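View pics/scene.png

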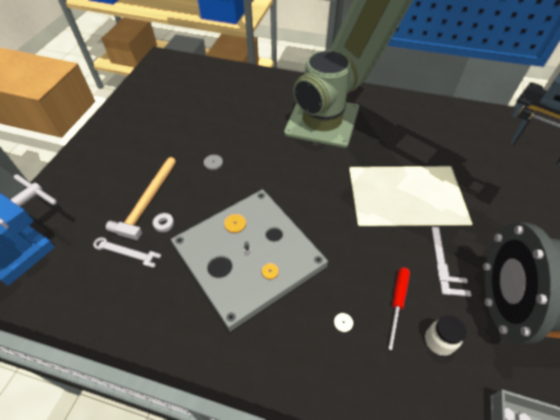

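The top view shows the cover as a diamond. The big recess is near (334,162), the small recess (293,215), the big disc (339,215), the small disc (284,170) and the bolt (314,186). Next I'll take an enlarged crop.

```bash
python3 - <<'E'
from h import *
s,f=grab('top')
im=f['frame'][100:280,220:410,::-1]; cv2.imwrite('pics/crop.png',cv2.resize(im,None,fx=3.3,fy=3.3,interpolation=cv2.INTER_CUBIC))
F=f['frame'].astype(int); hsv=cv2.cvtColor(f['frame'],cv2.COLOR_RGB2HSV)
def cc(m,lab):
    m=m.astype(np.uint8); n,l,st,c=cv2.connectedComponentsWithStats(m)
    for i in range(1,n):
        if st[i,4]>150: print(lab,c[i].round(1),st[i])
roi=np.zeros(m.shape,bool) if 0 else np.zeros(F.shape[:2],bool); roi[105:275,230:400]=1
cc((hsv[...,1]>120)&(hsv[...,2]>100)&roi,'bronze')
cc((hsv[...,2]<75)&roi,'dark')
for n,u,v in[('A',304,110),('B',396,178),('C',325,271),('D',232,198)]: print(n,w(f,u,v,28))
for n,u,v,z in[('Brec',334,162,28),('srec',293,215,28),('bd',339,215,36),('sd',284,170,36),('bolt',314,186,36)]: print(n,w(f,u,v,z))
E
```

```text
bronze [283.4 169.8] [276 162  16  16 200]
bronze [338.1 214.3] [327 203  23  24 422]
dark [315.1 189.5] [  230   105   170   170 14960]
A [752.  -39.7  28. ]
B [ 582.  -258.2   28. ]
C [362.3 -87.8  28. ]
D [533.8 132.5  28. ]
Brec [ 621.1 -111.2   28. ]
srec [493.1 -13.3  28. ]
bd [ 492.2 -120.7   36. ]
sd [599.8   8.2  36. ]
bolt [561.  -62.7  36. ]
```

View pics/crop.png

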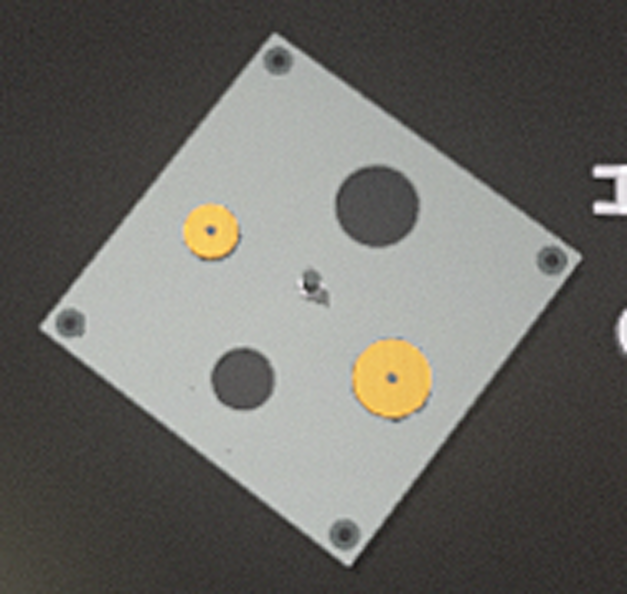

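>>> send_rows:
  motion:
    - {"rz": -0.285, "gripper": 0.43}
    - {"rz": -0.285, "gripper": 0.43}
    - {"rz": -0.285, "gripper": 0.43}
    - {"rz": -0.285, "gripper": 0.43}
    - {"tx": -0.045, "ty": -0.084, "gripper": 0.43}
    - {"tx": -0.045, "ty": -0.084, "gripper": 0.43}
    - {"tx": -0.045, "ty": -0.084, "gripper": 0.43}
    - {"tx": -0.045, "ty": -0.084, "gripper": 0.43}
    - {"tx": -0.045, "ty": -0.084, "gripper": 0.43}
    - {"tx": -0.045, "ty": -0.084, "gripper": 0.43}
    - {"tx": -0.045, "ty": -0.084, "gripper": 0.43}
    - {"tx": -0.045, "ty": -0.084, "gripper": 0.43}

```text
invalid input at $.motion[0]: expected keys tx, ty, tz, rx, ry, rz, gripper
```

>>> send_rows:
  motion:
    - {"tx": -0.045, "ty": -0.084, "gripper": 0.43}
    - {"tx": -0.045, "ty": -0.084, "gripper": 0.43}
    - {"tx": -0.045, "ty": -0.084, "gripper": 0.43}
    - {"tx": -0.045, "ty": -0.084, "gripper": 0.43}
    - {"tx": -0.045, "ty": -0.084, "gripper": 0.43}
    - {"tx": -0.045, "ty": -0.084, "gripper": 0.43}
    - {"gripper": 0.43}
    - {"gripper": 0.43}

```text
invalid input at $.motion[0]: expected keys tx, ty, tz, rx, ry, rz, gripper
```

```bash
python3 - <<'E'
from h import *
s,f=grab('wrist'); save(f,'w1.png'); print(s['ee_pos'],s['ee_rot'],s['gripper_width'],f['T_tool_cam'])
E
```

```text
[221.54334251 530.18924609 213.30364132] [-1.79921172e+02 -7.11625168e-04  1.57322746e+02] 90.89415275786509 [[-7.25833076e-04 -9.70826686e-01 -2.39781191e-01  6.74731617e+01]
 [ 9.99999456e-01 -5.25182963e-04 -9.00700530e-04 -7.17784914e-01]
 [ 7.48495114e-04 -2.39781714e-01  9.70826539e-01 -1.70889364e+02]
 [ 0.00000000e+00  0.00000000e+00  0.00000000e+00  1.00000000e+00]]
```

View pics/w1.png

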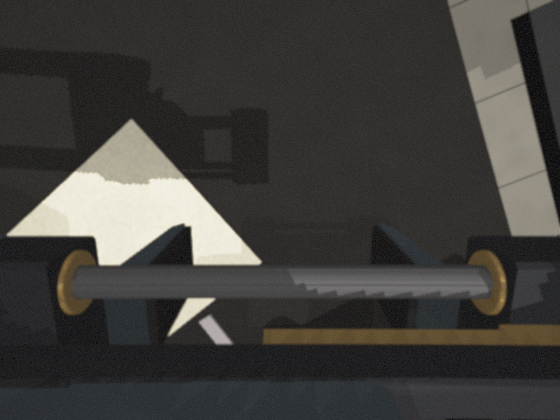

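The calls were refused because every row needs all the keys, so this picture is only of the start pose (fingers at the bottom, paper behind). The camera sits on the tool's +x side with image-up = +x. Sending the full rows now.

>>> send_rows:
  motion:
    - {"tx": 0, "ty": 0, "tz": 0, "rx": 0, "ry": 0, "rz": -0.285, "gripper": 0.43}
    - {"tx": 0, "ty": 0, "tz": 0, "rx": 0, "ry": 0, "rz": -0.285, "gripper": 0.43}
    - {"tx": 0, "ty": 0, "tz": 0, "rx": 0, "ry": 0, "rz": -0.285, "gripper": 0.43}
    - {"tx": 0, "ty": 0, "tz": 0, "rx": 0, "ry": 0, "rz": -0.285, "gripper": 0.43}
    - {"tx": -0.045, "ty": -0.084, "tz": 0, "rx": 0, "ry": 0, "rz": 0, "gripper": 0.43}
    - {"tx": -0.045, "ty": -0.084, "tz": 0, "rx": 0, "ry": 0, "rz": 0, "gripper": 0.43}
    - {"tx": -0.045, "ty": -0.084, "tz": 0, "rx": 0, "ry": 0, "rz": 0, "gripper": 0.43}
    - {"tx": -0.045, "ty": -0.084, "tz": 0, "rx": 0, "ry": 0, "rz": 0, "gripper": 0.43}
    - {"tx": -0.045, "ty": -0.084, "tz": 0, "rx": 0, "ry": 0, "rz": 0, "gripper": 0.43}
    - {"tx": -0.045, "ty": -0.084, "tz": 0, "rx": 0, "ry": 0, "rz": 0, "gripper": 0.43}
    - {"tx": -0.045, "ty": -0.084, "tz": 0, "rx": 0, "ry": 0, "rz": 0, "gripper": 0.43}
    - {"tx": -0.045, "ty": -0.084, "tz": 0, "rx": 0, "ry": 0, "rz": 0, "gripper": 0.43}

```text
time_s: 1.7
ee_pos: [466.0, 236.0, 213.9]
ee_rot: [180.0, 0.0, -168.5]
force: [0.3, 0.2, 0.2]
gripper_width: 25.8
gripper_force: 0.0
```

>>> send_rows:
  motion:
    - {"tx": -0.045, "ty": -0.084, "tz": 0, "rx": 0, "ry": 0, "rz": 0, "gripper": 0.43}
    - {"tx": -0.045, "ty": -0.084, "tz": 0, "rx": 0, "ry": 0, "rz": 0, "gripper": 0.43}
    - {"tx": -0.045, "ty": -0.084, "tz": 0, "rx": 0, "ry": 0, "rz": 0, "gripper": 0.43}
    - {"tx": -0.045, "ty": -0.084, "tz": 0, "rx": 0, "ry": 0, "rz": 0, "gripper": 0.43}
    - {"tx": -0.045, "ty": -0.084, "tz": 0, "rx": 0, "ry": 0, "rz": 0, "gripper": 0.43}
    - {"tx": -0.045, "ty": -0.084, "tz": 0, "rx": 0, "ry": 0, "rz": 0, "gripper": 0.43}
    - {"tx": 0, "ty": 0, "tz": 0, "rx": 0, "ry": 0, "rz": 0, "gripper": 0.43}
    - {"tx": 0, "ty": 0, "tz": 0, "rx": 0, "ry": 0, "rz": 0, "gripper": 0.43}

```text
time_s: 2.7
ee_pos: [647.2, 17.7, 213.4]
ee_rot: [179.9, -0.1, -168.5]
force: [-0.2, 0.5, -1.1]
gripper_width: 25.9
gripper_force: 0.0
```

```bash
python3 - <<'E'
from h import *
s,f=grab('wrist'); save(f,'w2.png'); print(s['ee_pos'],s['ee_rot'],s['gripper_width'],s['qpos'])
E
```

```text
[647.19379837  17.65800466 213.44929532] [ 1.79945047e+02 -7.54531509e-02 -1.68495818e+02] 25.946498432970046 [ 5.24581458e-01  2.49909639e+01  7.93326198e+01  4.08303675e-02
  7.57609581e+01 -1.00989637e+02]
```

View pics/w2.png

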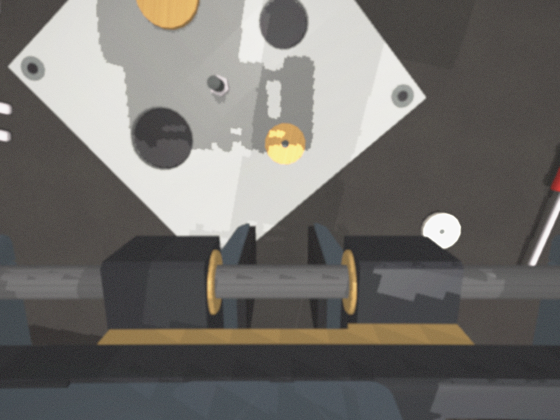

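The wrist view shows the small disc at (285,144), its recess at about (284,23), the big recess at (162,138) and the bolt at (218,86). The white look-alike at (442,231) is off the cover.

```bash
python3 - <<'E'
from h import *
s,f=grab('wrist')
for n,u,v,z in[('sd',285,143.5,36),('srec',284,23,28),('brec',162,138,28),('bolt',218,86,36)]: print(n,w(f,u,v,z,s))
a,b=w(f,285,143.5,36,s)[:2],w(f,284,23,28,s)[:2]
d=b-a; print(np.linalg.norm(d),np.degrees(np.arctan2(d[1],d[0])))
E
```

```text
sd [600.   11.4  36. ]
srec [494.  -11.3  28. ]
brec [ 619.7 -109.    28. ]
bolt [560.7 -60.8  36. ]
108.40336710637729 -167.9126259239796
```

>>> send_rows:
  motion:
    - {"tx": 0, "ty": 0.003, "tz": 0.066, "rx": 0, "ry": 0, "rz": 0, "gripper": 0.43}
    - {"tx": 0, "ty": 0, "tz": 0.066, "rx": 0, "ry": 0, "rz": 0, "gripper": 0.43}
    - {"tx": 0, "ty": 0, "tz": 0.066, "rx": 0, "ry": 0, "rz": 0, "gripper": 0.43}
    - {"tx": 0, "ty": 0, "tz": 0.066, "rx": 0, "ry": 0, "rz": 0, "gripper": 0.43}
    - {"tx": 0, "ty": 0, "tz": 0.066, "rx": 0, "ry": 0, "rz": 0, "gripper": 0.43}
    - {"tx": 0, "ty": 0, "tz": 0.018, "rx": 0, "ry": 0, "rz": 0, "gripper": 0.43}
    - {"tx": 0, "ty": 0, "tz": 0.016, "rx": 0, "ry": 0, "rz": 0, "gripper": 0.43}
    - {"tx": 0, "ty": 0, "tz": 0, "rx": 0, "ry": 0, "rz": 0, "gripper": 0.43}

```text
time_s: 3.8
ee_pos: [647.8, 19.1, 32.6]
ee_rot: [-180.0, 0.1, -168.5]
force: [0.6, 0.1, -0.2]
gripper_width: 26.0
gripper_force: 0.0
```

```bash
python3 - <<'E'
from h import *
s,f=grab('wrist'); save(f,'w3.png'); print(s['ee_pos'],s['ee_rot'],s['gripper_width'],s['force'])
E
```

```text
[647.82836309  19.12084391  32.60345018] [-1.79995040e+02  5.92864825e-02 -1.68453913e+02] 25.998844511535957 [ 0.57714709  0.0713468  -0.18395701]
```

View pics/w3.png

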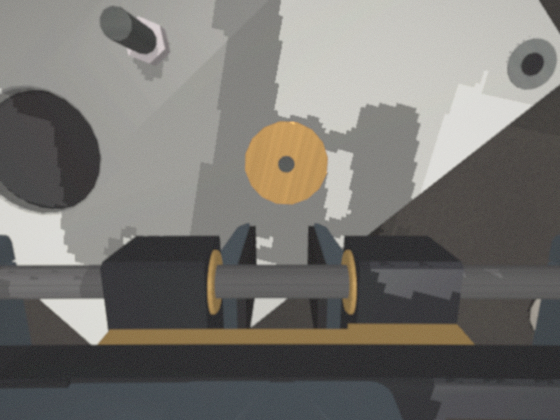

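The view shows the disc centred between the fingertips at (286,163), with a clear gap. Pushing.

>>> send_rows:
  motion:
    - {"tx": 0.02, "ty": 0, "tz": 0.003, "rx": 0, "ry": 0, "rz": 0, "gripper": 0.43}
    - {"tx": 0.02, "ty": 0, "tz": 0, "rx": 0, "ry": 0, "rz": 0, "gripper": 0.43}
    - {"tx": 0.02, "ty": 0, "tz": 0, "rx": 0, "ry": 0, "rz": 0, "gripper": 0.43}
    - {"tx": 0.02, "ty": 0, "tz": 0, "rx": 0, "ry": 0, "rz": 0, "gripper": 0.43}
    - {"tx": 0.02, "ty": 0, "tz": 0, "rx": 0, "ry": 0, "rz": 0, "gripper": 0.43}
    - {"tx": 0.02, "ty": 0, "tz": 0, "rx": 0, "ry": 0, "rz": 0, "gripper": 0.43}
    - {"tx": 0.02, "ty": 0, "tz": 0, "rx": 0, "ry": 0, "rz": 0, "gripper": 0.43}
    - {"tx": 0.02, "ty": 0, "tz": 0, "rx": 0, "ry": 0, "rz": 0, "gripper": 0.43}
    - {"tx": 0.016, "ty": 0, "tz": 0, "rx": 0, "ry": 0, "rz": 0, "gripper": 0.43}
    - {"tx": 0.012, "ty": 0, "tz": 0, "rx": 0, "ry": 0, "rz": 0, "gripper": 0.43}
    - {"tx": 0, "ty": 0, "tz": 0, "rx": 0, "ry": 0, "rz": 0, "gripper": 0.43}

```text
time_s: 5.22
ee_pos: [554.6, -0.1, 30.3]
ee_rot: [180.0, -0.1, -168.5]
force: [0.6, 0.1, 0.1]
gripper_width: 25.9
gripper_force: 0.0
```

```bash
python3 - <<'E'
from h import *
s,f=grab('wrist'); save(f,'w4.png'); print(s['ee_pos'],s['ee_rot'],s['gripper_width'],s['force'])
E
```

```text
[ 5.54593580e+02 -8.03060584e-02  3.03398065e+01] [ 1.79985852e+02 -6.48575763e-02 -1.68481959e+02] 25.92701466599082 [0.62064963 0.13809339 0.10369752]
```

View pics/w4.png

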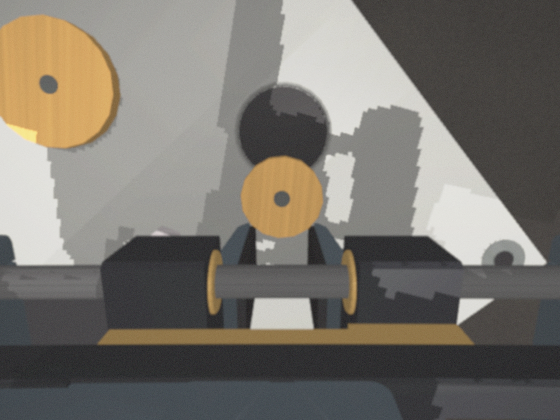

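The disc sits in the cradle at (282,198) and the recess is straight ahead at (284,128). The big disc's mark is at (48,84).

```bash
python3 - <<'E'
from h import *
s,f=grab('wrist')
a,b,c=w(f,282,198,36,s),w(f,284,128,28,s),w(f,48,84,36,s)
print(a,b,c,np.linalg.norm((b-a)[:2]),np.linalg.norm((a-s['ee_pos'])[:2]))
E
```

```text
[523.2  -6.7  36. ] [491.1 -12.2  28. ] [ 493.5 -118.    36. ] 32.56777548436493 32.316644654817416
```

>>> send_rows:
  motion:
    - {"tx": 0.012, "ty": 0.002, "tz": 0, "rx": 0, "ry": 0, "rz": 0, "gripper": 0.43}
    - {"tx": 0.012, "ty": 0, "tz": 0, "rx": 0, "ry": 0, "rz": 0, "gripper": 0.43}
    - {"tx": 0.01, "ty": 0, "tz": 0, "rx": 0, "ry": 0, "rz": 0, "gripper": 0.43}
    - {"tx": 0.01, "ty": 0, "tz": 0, "rx": 0, "ry": 0, "rz": 0, "gripper": 0.43}
    - {"tx": 0.01, "ty": 0, "tz": 0, "rx": 0, "ry": 0, "rz": 0, "gripper": 0.43}
    - {"tx": 0.008, "ty": 0, "tz": 0, "rx": 0, "ry": 0, "rz": 0, "gripper": 0.43}
    - {"tx": 0.004, "ty": 0, "tz": 0, "rx": 0, "ry": 0, "rz": 0, "gripper": 0.43}
    - {"tx": 0, "ty": 0, "tz": 0, "rx": 0, "ry": 0, "rz": 0, "gripper": 0.43}

```text
time_s: 6.32
ee_pos: [522.6, -5.6, 30.4]
ee_rot: [180.0, -0.0, -168.5]
force: [0.7, 0.2, 0.3]
gripper_width: 26.0
gripper_force: 0.0
```

```bash
python3 - <<'E'
from h import *
s,f=grab('wrist'); cv2.imwrite('pics/w5.png',cv2.resize(f['frame'][120:270,180:390,::-1],None,fx=3,fy=3,interpolation=2)); print(s['ee_pos'],s['force'])
E
```

```text
[522.5992521   -5.61048583  30.39033296] [0.66733422 0.18119833 0.33869501]
```

View pics/w5.png

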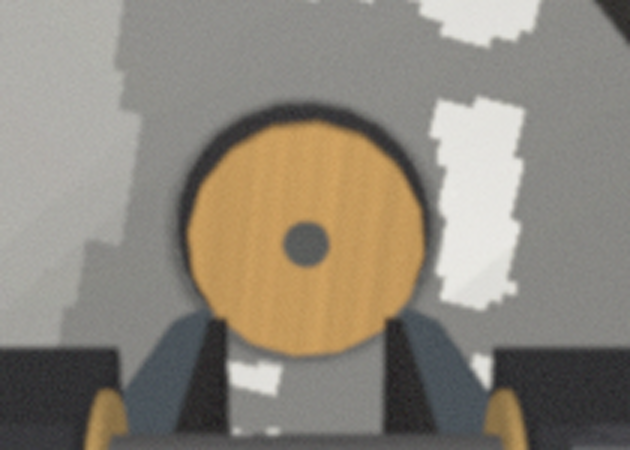

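The disc is far into its recess, but the dark gap on the far side suggests the rear edge may still be on the rim. I'll push a little further, then back off and up to look.

>>> send_rows:
  motion:
    - {"tx": 0.004, "ty": 0, "tz": 0, "rx": 0, "ry": 0, "rz": 0, "gripper": 0.43}
    - {"tx": 0.004, "ty": 0, "tz": 0, "rx": 0, "ry": 0, "rz": 0, "gripper": 0.43}
    - {"tx": 0, "ty": 0, "tz": 0, "rx": 0, "ry": 0, "rz": 0, "gripper": 0.43}

```text
time_s: 6.75
ee_pos: [518.8, -6.4, 30.4]
ee_rot: [180.0, -0.0, -168.5]
force: [-0.2, -0.2, 0.7]
gripper_width: 25.8
gripper_force: 0.0
```

>>> send_rows:
  motion:
    - {"tx": -0.02, "ty": 0, "tz": 0, "rx": 0, "ry": 0, "rz": 0, "gripper": 0.43}
    - {"tx": -0.04, "ty": 0, "tz": -0.04, "rx": 0, "ry": 0, "rz": 0, "gripper": 0.43}
    - {"tx": -0.04, "ty": 0, "tz": -0.06, "rx": 0, "ry": 0, "rz": 0, "gripper": 0.43}
    - {"tx": 0, "ty": 0, "tz": 0, "rx": 0, "ry": 0, "rz": 0, "gripper": 0.43}

```text
time_s: 7.25
ee_pos: [571.6, 3.9, 82.6]
ee_rot: [-179.9, 0.4, -168.4]
force: [-0.2, -0.8, -0.2]
gripper_width: 25.8
gripper_force: 0.0
```

```bash
python3 - <<'E'
from h import *
s,f=grab('wrist'); save(f,'w6.png'); print(s['ee_pos'],s['force'])
E
```

```text
[571.61121229   3.91515289  82.55372504] [-0.18505842 -0.83471791 -0.21187435]
```

View pics/w6.png

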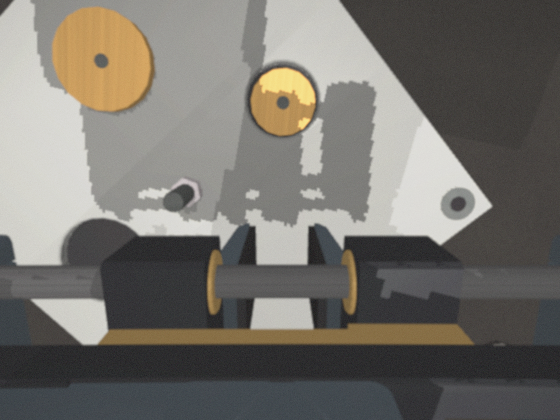

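The small disc lies in its recess at (283,102) with an even dark ring around it, and the bolt is standing. Next I'll turn the tool about 187° so the big disc is also pushed along +x, in view of the camera.

>>> send_rows:
  motion:
    - {"tx": 0, "ty": 0, "tz": -0.08, "rx": 0, "ry": 0, "rz": 0.347, "gripper": 0.21}
    - {"tx": 0, "ty": 0, "tz": -0.08, "rx": 0, "ry": 0, "rz": 0.347, "gripper": 0.21}
    - {"tx": 0, "ty": 0, "tz": -0.04, "rx": 0, "ry": 0, "rz": 0.347, "gripper": 0.21}
    - {"tx": 0, "ty": 0, "tz": 0, "rx": 0, "ry": 0, "rz": 0.347, "gripper": 0.21}
    - {"tx": 0, "ty": 0, "tz": 0, "rx": 0, "ry": 0, "rz": 0.347, "gripper": 0.21}
    - {"tx": 0, "ty": 0, "tz": 0, "rx": 0, "ry": 0, "rz": 0.347, "gripper": 0.21}
    - {"tx": 0, "ty": 0, "tz": 0, "rx": 0, "ry": 0, "rz": 0.347, "gripper": 0.21}
    - {"tx": 0, "ty": 0, "tz": 0, "rx": 0, "ry": 0, "rz": 0.347, "gripper": 0.21}
    - {"tx": 0, "ty": 0, "tz": 0, "rx": 0, "ry": 0, "rz": 0.347, "gripper": 0.21}
    - {"tx": 0, "ty": 0, "tz": 0, "rx": 0, "ry": 0, "rz": 0.347, "gripper": 0.21}
    - {"tx": 0, "ty": 0, "tz": 0, "rx": 0, "ry": 0, "rz": 0.347, "gripper": 0.21}
    - {"tx": 0, "ty": 0, "tz": 0, "rx": 0, "ry": 0, "rz": 0.347, "gripper": 0.21}

```text
time_s: 8.8
ee_pos: [566.4, 3.5, 178.5]
ee_rot: [-179.8, 0.1, 66.3]
force: [-0.2, -0.6, -0.4]
gripper_width: 36.2
gripper_force: 0.0
```

>>> send_rows:
  motion:
    - {"tx": 0, "ty": 0, "tz": 0, "rx": 0, "ry": 0, "rz": 0.347, "gripper": 0.21}
    - {"tx": 0, "ty": 0, "tz": 0, "rx": 0, "ry": 0, "rz": 0.347, "gripper": 0.21}
    - {"tx": 0, "ty": 0, "tz": 0, "rx": 0, "ry": 0, "rz": 0.347, "gripper": 0.21}
    - {"tx": 0, "ty": 0, "tz": 0, "rx": 0, "ry": 0, "rz": 0.347, "gripper": 0.21}
    - {"tx": 0, "ty": 0, "tz": 0, "rx": 0, "ry": 0, "rz": 0.347, "gripper": 0.21}
    - {"tx": 0, "ty": 0, "tz": 0, "rx": 0, "ry": 0, "rz": 0.347, "gripper": 0.21}
    - {"tx": -0.059, "ty": 0.046, "tz": 0, "rx": 0, "ry": 0, "rz": 0, "gripper": 0.21}
    - {"tx": -0.059, "ty": 0.046, "tz": 0, "rx": 0, "ry": 0, "rz": 0, "gripper": 0.21}
    - {"tx": -0.059, "ty": 0.046, "tz": 0, "rx": 0, "ry": 0, "rz": 0, "gripper": 0.21}
    - {"tx": -0.059, "ty": 0.046, "tz": 0, "rx": 0, "ry": 0, "rz": 0, "gripper": 0.21}
    - {"tx": -0.059, "ty": 0.046, "tz": 0, "rx": 0, "ry": 0, "rz": 0, "gripper": 0.21}
    - {"tx": 0, "ty": 0, "tz": 0, "rx": 0, "ry": 0, "rz": 0, "gripper": 0.21}

```text
time_s: 10.3
ee_pos: [426.1, -122.3, 179.1]
ee_rot: [-179.9, 0.2, 4.0]
force: [1.4, -0.4, 0.3]
gripper_width: 36.1
gripper_force: 0.0
```

```bash
cat > m.py <<'E'
from h import *
s,f=grab('wrist'); print(s['time_s'],s['ee_pos'].round(1),s['ee_rot'].round(1),s['gripper_width'],s['force'].round(1))
im=f['frame']; hsv=cv2.cvtColor(im,cv2.COLOR_RGB2HSV)
def show(m,lab,z,lim=238):
    m=m.astype(np.uint8); m[lim:]=0
    for c in cv2.findContours(m,cv2.RETR_EXTERNAL,cv2.CHAIN_APPROX_NONE)[0]:
        if cv2.contourArea(c)>900:
            e=cv2.fitEllipse(c); print(lab,np.round(e[0],1),np.round(e[1],1),'bbox',cv2.boundingRect(c),w(f,*e[0],z,s))
show((hsv[...,1]>90)&(hsv[...,2]>90),'bronze',36)
show((hsv[...,2]<85)&(hsv[...,1]<90),'dark',28)
E
python3 m.py
```

```text
10.3 [ 426.1 -122.3  179.1] [-179.9    0.2    4. ] 36.096499747068506 [ 1.4 -0.4  0.3]
bronze [281.6 119.4] [62.5 65. ] bbox (250, 87, 64, 66) [ 493.8 -118.2   36. ]
bronze [161.4 109.6] [45.2 49.7] bbox (138, 86, 48, 48) [494.6 -15.2  36. ]
dark [ 68.9 179.9] [132.5 250.5] bbox (0, 68, 213, 170) [426.3  72.6  28. ]
dark [444.8 140.3] [205.4 333.5] bbox (261, 0, 299, 238) [ 485.5 -265.1   28. ]
```

>>> send_rows:
  motion:
    - {"tx": 0, "ty": 0, "tz": 0.066, "rx": 0, "ry": 0, "rz": 0, "gripper": 0.21}
    - {"tx": 0, "ty": 0, "tz": 0.066, "rx": 0, "ry": 0, "rz": 0, "gripper": 0.21}
    - {"tx": 0, "ty": 0, "tz": 0.066, "rx": 0, "ry": 0, "rz": 0, "gripper": 0.21}
    - {"tx": 0, "ty": 0, "tz": 0.066, "rx": 0, "ry": 0, "rz": 0, "gripper": 0.21}
    - {"tx": 0, "ty": 0, "tz": 0.018, "rx": 0, "ry": 0, "rz": 0, "gripper": 0.21}
    - {"tx": 0, "ty": 0, "tz": 0.014, "rx": 0, "ry": 0, "rz": 0, "gripper": 0.21}
    - {"tx": 0, "ty": 0, "tz": 0, "rx": 0, "ry": 0, "rz": 0, "gripper": 0.21}
    - {"tx": 0, "ty": 0, "tz": 0, "rx": 0, "ry": 0, "rz": 0, "gripper": 0.21}

```text
time_s: 11.35
ee_pos: [429.9, -121.9, 33.3]
ee_rot: [180.0, -0.1, 4.1]
force: [0.2, 1.0, 0.4]
gripper_width: 36.0
gripper_force: 0.0
```

>>> send_rows:
  motion:
    - {"tx": 0.02, "ty": 0, "tz": 0.005, "rx": 0, "ry": 0, "rz": 0, "gripper": 0.21}
    - {"tx": 0.02, "ty": 0, "tz": 0, "rx": 0, "ry": 0, "rz": 0, "gripper": 0.21}
    - {"tx": 0.02, "ty": 0, "tz": 0, "rx": 0, "ry": 0, "rz": 0, "gripper": 0.21}
    - {"tx": 0.02, "ty": 0, "tz": 0, "rx": 0, "ry": 0, "rz": 0, "gripper": 0.21}
    - {"tx": 0.02, "ty": 0, "tz": 0, "rx": 0, "ry": 0, "rz": 0, "gripper": 0.21}
    - {"tx": 0.02, "ty": 0, "tz": 0, "rx": 0, "ry": 0, "rz": 0, "gripper": 0.21}
    - {"tx": 0.02, "ty": 0, "tz": 0, "rx": 0, "ry": 0, "rz": 0, "gripper": 0.21}
    - {"tx": 0.02, "ty": 0, "tz": 0, "rx": 0, "ry": 0, "rz": 0, "gripper": 0.21}
    - {"tx": 0.02, "ty": 0, "tz": 0, "rx": 0, "ry": 0, "rz": 0, "gripper": 0.21}
    - {"tx": 0.02, "ty": 0, "tz": 0, "rx": 0, "ry": 0, "rz": 0, "gripper": 0.21}
    - {"tx": 0.02, "ty": 0, "tz": 0, "rx": 0, "ry": 0, "rz": 0, "gripper": 0.21}
    - {"tx": 0.014, "ty": 0, "tz": 0, "rx": 0, "ry": 0, "rz": 0, "gripper": 0.21}

```text
time_s: 12.85
ee_pos: [546.6, -113.3, 29.9]
ee_rot: [180.0, -0.0, 4.1]
force: [-1.2, 0.6, 1.3]
gripper_width: 36.1
gripper_force: 0.8
```

```bash
python3 m.py; python3 - <<'E'
from h import *
s,f=grab('wrist'); g=cv2.cvtColor(f['frame'],cv2.COLOR_RGB2GRAY)
for v in range(10,200,10): print(v,' '.join('%3d'%x for x in g[v,160:420:8]))
E
```

```text
12.85 [ 546.6 -113.3   29.9] [180.   -0.    4.1] 36.11058435099968 [-1.2  0.6  1.3]
bronze [281.6 183.4] [113.  116.1] bbox (223, 126, 118, 112) [ 584.4 -111.1   36. ]
dark [283.   91.6] [109. 129.] bbox (221, 35, 125, 112) [ 626.2 -108.7   28. ]
dark [499.1  62. ] [133.1 231.3] bbox (380, 0, 180, 187) [ 645.7 -205.9   28. ]
10 168 168 168 168 171 169 171 172 169 168 171 172 168 172 184 186 185 181 179 179 178 177 173 172 173 172 170 167 123  54  53  57  59
20 170 167 168 167 168 169 172 171 172 171 171 172 175 187 190 184 187 181 184 181 178 177 174 173 173 176 171 167 165 160  51  52  59
30 167 171 169 169 170 171 174 173 169 173 172 173 188 188 189 187 184 181 183 182 179 180 175 174 175 171 169 166 163 163 161  56  54
40 171 172 169 171 172 174 171 172 171 173 175 193 177 100  79  78  71  78  98 173 180 178 175 176 174 172 172 168 171 166 168 162  63
50 172 172 171 172 170 172 172 171 172 173 187  79  49  80  82  80  77  81  77  79  90 172 176 176 175 171 171 170 168 166 165 165 162
60 170 172 172 173 171 169 170 173 175 155  69  85  84  82  81  85  81  79  80  71  75  83 163 172
[... 1101 characters left out ...]
 165 164 166 160 159
150 178 180 178 178 180 177 179 175 177 177 192 194 192 196 191 196 194 191 185 192 193 134 166 163 162 162 163 162 163 163 164 164 161
160 177 176 178 176 179 175 174 174 176 196 195 194 190 195 193 196 189 189 190 190 191 191 164 165 168 164 162 163 185 180 168 163 168
170 177 177 172 178 173 174 171 173 173 194 191 192 194 194 189 195 191 189 186 190 191 189 186 165 165 163 163 183 180 183 179 162 165
180 173 176 174 176 174 173 175 173 184 192 191 187 187 191 188 115 185 189 188 189 190 185 194 165 164 161 179 181 184 181 172 165 164
190 172 173 169 173 173 171 171 170 184 192 187 190 187 192 183 107 120 187 187 190 189 184 192 165 161 162 182 184 184 180 162 167 163
```

The numbers show the disc cradled and aligned laterally within 1 mm, with the recess about 38 mm ahead. Pushing it home, slightly past.

>>> send_rows:
  motion:
    - {"tx": 0.012, "ty": 0, "tz": 0, "rx": 0, "ry": 0, "rz": 0, "gripper": 0.21}
    - {"tx": 0.012, "ty": 0, "tz": 0, "rx": 0, "ry": 0, "rz": 0, "gripper": 0.21}
    - {"tx": 0.01, "ty": 0, "tz": 0, "rx": 0, "ry": 0, "rz": 0, "gripper": 0.21}
    - {"tx": 0.01, "ty": 0, "tz": 0, "rx": 0, "ry": 0, "rz": 0, "gripper": 0.21}
    - {"tx": 0.01, "ty": 0, "tz": 0, "rx": 0, "ry": 0, "rz": 0, "gripper": 0.21}
    - {"tx": 0.01, "ty": 0, "tz": 0, "rx": 0, "ry": 0, "rz": 0, "gripper": 0.21}
    - {"tx": 0.006, "ty": 0, "tz": 0, "rx": 0, "ry": 0, "rz": 0, "gripper": 0.21}
    - {"tx": 0.004, "ty": 0, "tz": 0, "rx": 0, "ry": 0, "rz": 0, "gripper": 0.21}
    - {"tx": 0.004, "ty": 0, "tz": 0, "rx": 0, "ry": 0, "rz": 0, "gripper": 0.21}
    - {"tx": 0.003, "ty": 0, "tz": 0, "rx": 0, "ry": 0, "rz": 0, "gripper": 0.21}
    - {"tx": 0, "ty": 0, "tz": 0, "rx": 0, "ry": 0, "rz": 0, "gripper": 0.21}

```text
time_s: 14.32
ee_pos: [586.4, -110.4, 30.0]
ee_rot: [-180.0, -0.0, 4.1]
force: [-0.8, -1.1, 0.3]
gripper_width: 36.3
gripper_force: 0.0
```

```bash
python3 m.py
```

```text
14.325 [ 586.4 -110.4   30. ] [-180.    -0.     4.1] 36.312946082440234 [-0.8 -1.1  0.3]
bronze [281.6 187.9] [105.  112.5] bbox (226, 135, 112, 103) [ 621.9 -108.4   36. ]
dark [462.4  86.4] [199.  331.6] bbox (277, 0, 283, 238) [ 674.  -188.6   28. ]
```

The disc's apparent size shrank by about 3.5%, which matches an 8 mm drop. Backing off and up for the last look.

>>> send_rows:
  motion:
    - {"tx": -0.02, "ty": 0, "tz": 0, "rx": 0, "ry": 0, "rz": 0, "gripper": 0.21}
    - {"tx": -0.04, "ty": 0, "tz": -0.04, "rx": 0, "ry": 0, "rz": 0, "gripper": 0.21}
    - {"tx": -0.06, "ty": 0, "tz": -0.09, "rx": 0, "ry": 0, "rz": 0, "gripper": 0.21}
    - {"tx": -0.1, "ty": 0, "tz": -0.07, "rx": 0, "ry": 0, "rz": 0, "gripper": 0.21}
    - {"tx": -0.1, "ty": 0, "tz": -0.05, "rx": 0, "ry": 0, "rz": 0, "gripper": 0.21}
    - {"tx": 0, "ty": 0, "tz": 0, "rx": 0, "ry": 0, "rz": 0, "gripper": 0.21}
    - {"tx": 0, "ty": 0, "tz": 0, "rx": 0, "ry": 0, "rz": 0, "gripper": 0.21}

```text
time_s: 15.25
ee_pos: [426.8, -122.0, 155.0]
ee_rot: [180.0, -0.1, 4.1]
force: [-0.3, 0.5, -0.5]
gripper_width: 36.3
gripper_force: 0.0
```

```bash
python3 m.py; python3 - <<'E'
from h import *
s,f=grab('wrist'); cv2.imwrite('pics/w7.png',cv2.resize(f['frame'][0:240,60:420,::-1],None,fx=2.2,fy=2.2,interpolation=2))
E
```

```text
15.25 [ 426.8 -122.   155. ] [ 1.8e+02 -1.0e-01  4.1e+00] 36.27637722187207 [-0.3  0.5 -0.5]
bronze [152.2 110.1] [48.8 53.9] bbox (127, 84, 52, 53) [494.6 -15.4  36. ]
dark [ 64.  185.3] [121.1 234.6] bbox (0, 82, 200, 156) [427.3  62.9  28. ]
dark [453.8 143.3] [211.5 331.5] bbox (269, 0, 291, 238) [ 485.8 -261.9   28. ]
```

View pics/w7.png

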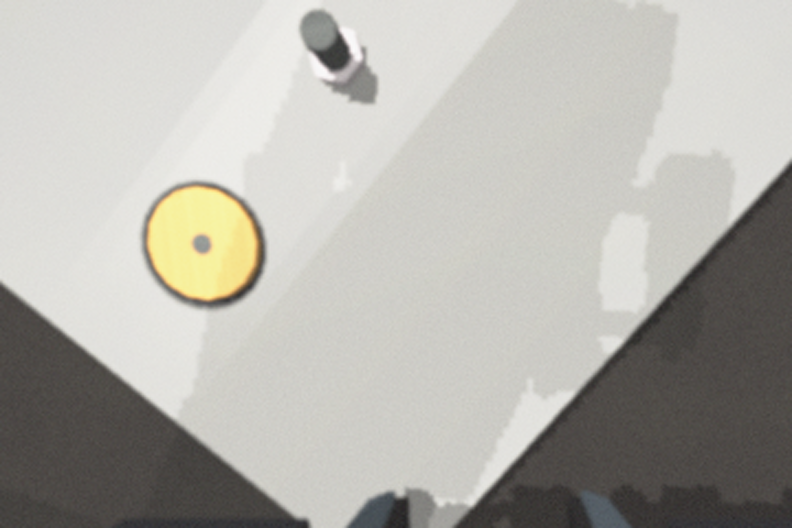

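The small disc is seated flush (even ring at about (205,245)) and the bolt stands. The big disc is out of this view, so I'll move over and check it numerically.

>>> send_rows:
  motion:
    - {"tx": 0.08, "ty": 0, "tz": 0, "rx": 0, "ry": 0, "rz": 0, "gripper": 0.21}
    - {"tx": 0.08, "ty": 0, "tz": 0, "rx": 0, "ry": 0, "rz": 0, "gripper": 0.21}
    - {"tx": 0.08, "ty": 0, "tz": 0, "rx": 0, "ry": 0, "rz": 0, "gripper": 0.21}
    - {"tx": 0, "ty": 0, "tz": 0, "rx": 0, "ry": 0, "rz": 0, "gripper": 0.21}
    - {"tx": 0, "ty": 0, "tz": 0, "rx": 0, "ry": 0, "rz": 0, "gripper": 0.21}

```text
time_s: 15.98
ee_pos: [545.8, -112.9, 153.5]
ee_rot: [-179.9, 0.2, 4.2]
force: [-0.5, 0.5, -0.9]
gripper_width: 35.6
gripper_force: 0.0
```

```bash
python3 m.py; python3 - <<'E'
from h import *
s,f=grab('wrist'); im=f['frame']; g=cv2.cvtColor(im,cv2.COLOR_RGB2GRAY); hsv=cv2.cvtColor(im,cv2.COLOR_RGB2HSV)
m=((hsv[...,1]>90)&(hsv[...,2]>90)).astype(np.uint8); m[238:]=0
c=max([c for c in cv2.findContours(m,0,1)[0] if abs(c[:,0,0].mean()-280)<50],key=cv2.contourArea)
(u,v),ax,_=cv2.fitEllipse(c); print(u,v,ax)
print('diameter mm if top at z28:',np.linalg.norm(w(f,u-np.mean(ax)/2,v,28,s)-w(f,u+np.mean(ax)/2,v,28,s)),w(f,u,v,28,s))
r=np.mean(ax)/2
for a in range(0,360,30):
    print(a,[int(g[int(round(v+k*np.sin(np.radians(a)))),int(round(u+k*np.cos(np.radians(a))))]) for k in np.arange(r-4,r+10,1.)])
E
```

```text
15.975 [ 545.8 -112.9  153.5] [-179.9    0.2    4.2] 35.56214024345861 [-0.5  0.5 -0.9]
bronze [282.3 111.8] [68.9 71.1] bbox (248, 76, 70, 72) [ 619.2 -108.8   36. ]
dark [436.8 106.7] [254.6 286.5] bbox (286, 0, 274, 238) [ 632.1 -232.6   28. ]
dark [42.9 57.2] [101.  207.3] bbox (0, 0, 127, 180) [646.1  79.2  28. ]
282.1012268066406 111.5133285522461 (68.6760025024414, 71.17401123046875)
diameter mm if top at z28: 56.74116671341892 [ 619.4 -108.8   28. ]
0 [197, 198, 183, 136, 85, 70, 79, 112, 141, 161, 172, 176, 176, 174]
30 [189, 191, 181, 154, 126, 81, 93, 129, 161, 169, 169, 169, 168, 171]
60 [189, 190, 191, 179, 127, 106, 143, 143, 169, 177, 173, 171, 170, 169]
90 [196, 194, 197, 192, 187, 154, 139, 154, 170, 175, 173, 174, 171, 174]
120 [192, 193, 191, 188, 174, 148, 164, 168, 175, 178, 177, 177, 175, 175]
150 [197, 200, 200, 189, 148, 138, 168, 179, 182, 182, 183, 181, 181, 181]
180 [202, 199, 191, 159, 117, 114, 146, 175, 184, 184, 187, 187, 184, 183]
210 [204, 203, 201, 185, 110, 71, 92, 125, 166, 183, 187, 182, 180, 182]
240 [201, 203, 202, 182, 148, 77, 77, 71, 82, 117, 147, 181, 187, 184]
270 [205, 205, 204, 199, 175, 134, 90, 70, 67, 64, 79, 107, 143, 176]
300 [197, 196, 195, 177, 112, 86, 76, 70, 69, 78, 108, 137, 173, 180]
330 [195, 192, 180, 150, 120, 90, 75, 79, 95, 121, 157, 157, 177, 180]
```

Both discs sat inside the plan of the fingertips while those were 2 mm above the face. Their rear edges must therefore have dropped below that, so neither is hanging on the rim. Handing in.

```bash
python3 -c "
from workcell import env
print(env.job_done())"
```

```text
the job is handed in; nothing more can be done
None
```

I pushed both discs into their own recesses and handed the job in at about 16 s; no verdict came back. The small disc was seen flush and the bolt still standing, but the big disc was confirmed by measurement only, with no final picture.

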